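Find the firm cushion foot by feel and fit it to the extractor's base

TASK

Only one of the three spare cushion feet in the grey rack is still firm, the other two have gone soft. First press the cap of each one straight down by about 6 mm, gently and not to the stop, to feel which it is (the white slip ring keeps the depth); then set the firm foot fully home and upright in the empty socket of the steel base plate, without dropping it, and press its cap there once more by the same 6 mm for a moment to prove that it pushes back firmly. Leave the soft feet standing in the rack and everything else where it is.

Things in the scene. Friction and masses are not known exactly. Their poses are not given: they have to be found in the camera images.
- foot_a: a spare cushion foot, loose, standing upright in one of the three recesses of the rack (which foot is in which recess varies). All three look the same: a plain steel cup, 40 mm diameter and 36 mm tall, solid and safe to grip, about 0.2 kg; above it a black rubber neck, a white slip ring and a black rubber cap, 56 mm tall in all. Origin: centre of the cup's underside; z up. One of the three feet is firm, the other two are worn soft
- foot_b: a spare cushion foot, loose, standing upright in one of the three recesses of the rack (which foot is in which recess varies). All three look the same: a plain steel cup, 40 mm diameter and 36 mm tall, solid and safe to grip, about 0.2 kg; above it a black rubber neck, a white slip ring and a black rubber cap, 56 mm tall in all. Origin: centre of the cup's underside; z up. One of the three feet is firm, the other two are worn soft
- foot_c: a spare cushion foot, loose, standing upright in one of the three recesses of the rack (which foot is in which recess varies). All three look the same: a plain steel cup, 40 mm diameter and 36 mm tall, solid and safe to grip, about 0.2 kg; above it a black rubber neck, a white slip ring and a black rubber cap, 56 mm tall in all. Origin: centre of the cup's underside; z up. One of the three feet is firm, the other two are worn soft
- cap_a: the rubber cap on top of foot_a: a flat disc 32 mm diameter, 5 mm thick, that slides down along the foot's axis against a spring and comes back. Origin: centre of its top face, 56 mm above the foot's underside when free. It begins to yield at about 2 N; pressed 6 mm, a worn soft foot pushes back with 4 to 6 N and a firm foot with 11 to 14 N. It hits a hard stop at 10 mm; more than 22 N damages it
- cap_b: the rubber cap on top of foot_b: a flat disc 32 mm diameter, 5 mm thick, that slides down along the foot's axis against a spring and comes back. Origin: centre of its top face, 56 mm above the foot's underside when free. It begins to yield at about 2 N; pressed 6 mm, a worn soft foot pushes back with 4 to 6 N and a firm foot with 11 to 14 N. It hits a hard stop at 10 mm; more than 22 N damages it
- cap_c: the rubber cap on top of foot_c: a flat disc 32 mm diameter, 5 mm thick, that slides down along the foot's axis against a spring and comes back. Origin: centre of its top face, 56 mm above the foot's underside when free. It begins to yield at about 2 N; pressed 6 mm, a worn soft foot pushes back with 4 to 6 N and a firm foot with 11 to 14 N. It hits a hard stop at 10 mm; more than 22 N damages it
- ring_a (a joint): the slip ring of foot_a: a thin white ring, 36 mm diameter and 3 mm thick, on the neck just under the cap. The cap pushes it down the neck and it stays at the deepest point reached, as a record. Value in m: how far it has been pushed down, 0 at the start, 0.006 after a 6 mm squeeze
- ring_b (a joint): the slip ring of foot_b: a thin white ring, 36 mm diameter and 3 mm thick, on the neck just under the cap. The cap pushes it down the neck and it stays at the deepest point reached, as a record. Value in m: how far it has been pushed down, 0 at the start, 0.006 after a 6 mm squeeze
- ring_c (a joint): the slip ring of foot_c: a thin white ring, 36 mm diameter and 3 mm thick, on the neck just under the cap. The cap pushes it down the neck and it stays at the deepest point reached, as a record. Value in m: how far it has been pushed down, 0 at the start, 0.006 after a 6 mm squeeze
- rack: fixed grey plastic block, 75 (x) x 240 (y) x 16 (z) mm, with three round recesses 43 mm wide and 8 mm deep in a row along its y axis at y = -80, 0 and 80 mm. Origin: centre of its underside, on the table
- base_plate: fixed steel base plate of the extractor, lying feet-up, 180 x 180 x 16 mm, with four places for feet, 120 mm apart, at (+-60, +-60) mm; three already carry a fixed foot of the same look (top 64 mm above the table), the one at (-60, +60) is empty. Origin: centre of its underside, on the table
- socket (a point): the empty round socket of the base plate, 43 mm wide and 8 mm deep with a 1.5 mm bevel at its mouth, open upward. The point is the centre of its floor, 8 mm above the table; a foot that is fully home has its underside's centre here
- nut: brass lock nut, ring 28 mm diameter, 10 mm tall, lying loose on the middle of the base plate; a bystander
- weight: brass scale weight, 28 mm diameter, 32 mm tall, standing between the rack and the robot; a bystander
- wrench: steel wrench, 160 mm long, lying beyond the rack; a bystander
- jar: amber glass jar, 54 mm diameter, 75 mm tall, standing beyond the base plate; a bystander
Things that resemble listed ones, but are neither listed nor needed, are in the scene too. Leave any blue look-alike of the foot_c alone.

How it is judged:
By the outcome, as a careful person would: the job done as asked, in the order asked, and still so for the second after the job is handed in, with the robot touching nothing.
It also fails if it takes over 64 s, if anything falls off the work surface, if the arm or the gripper's body presses on something with over 40 N, if the wrist force passes 120 N, or if a joint passes its speed limit or range.

ROBOT

A 7-joint arm with a two-finger parallel gripper is mounted at the origin on the work surface. World frame = base frame: x ahead of the robot, y to its left, z up, the work surface at z = 0. Lengths are in mm, angles in rad, forces in N, time in s.
With the tool pointing down it reaches from about 400 to 850 mm from the base axis. Payload 6.9 kg.
Tool frame: the origin (TCP) lies midway between the tips of the shut fingers; the grasp point (between the pads) lies 19 mm behind it; z points along the fingers, y is the direction in which the jaws open and shut (so a half turn about z gives the same grasp; the last joint's range is limited). The gripper opens to 85 mm and grips with 20 to 120 N. Pads are 22 mm wide; open, the fingers measure 114 mm over their backs; the gripper's body (76 mm by 85 mm) begins 54 mm behind the grasp point. The pads swing forward as they close: fully open they stand 13 mm farther back than shut.
Start: joints at [-1.097, 0.507, -0.238, 1.5, 0.126, 1.149, -0.155], TCP at [225.328, 582.957, 231.275] pointing down, gripper open.
Joint ranges: [-3.08, 3.08], [-0.24, 2.05], [-1.43, 1.35], [0, 2.5], [-1.52, 4.66], [0.17, 1.96], [-2.89, 2.89]. Speed limits (rad/s): [2.39, 2.39, 3.14, 3.14, 3.14, 3.14, 3.14].

INTERFACE

Orientations are given as a unit quaternion [w, x, y, z].
In Python, from cell import r gives the robot as it stands. The module is installed in compiled form; this text tells all that it offers.
- The arm moves only by the tool send_rows, never from a script. Its argument "plan" is a list that holds one entry, the list of rows, each a list of 7 numbers: the shift along the world's x, y, z in mm, then the turn, a rotation vector about the world's x, y, z in degrees, then the finger opening in mm, from 0 to 85.4. A call has 1 to 20 rows; each row shifts and turns the commanded pose from where the row before left it; what a row does not reach is not made up. A row lasts 1/8 s, in which the tool goes at most 62.5 mm and 10.7 degrees, less where a joint would pass 70% of its speed; a pose out of reach is approached as far as the arm can. A call with a gripper value outside its range is refused whole. The fingers move at their own pace and stop on an object; "squeeze" is the grip in N (left out, the last holds). Time passes only in rows, so rows that do not move let the fingers close. It gives the time, the measured TCP pose, the force and the opening at its end, in the units of the state.
- r.observe(): the state, without advancing time (a new reading comes with each control period).
- r.capture(name): name is "scene" or "top" or "wrist"; returns a dict with "img" (480x640x3 uint8, blue, green, red), "intrinsics" (3x3 intrinsics, pixels), "position" and "attitude" of the camera in the world. Camera axes: x right, y down, z forward; pixel columns grow to the right and rows downward; lengths in mm; the calibration is good to about 2 mm. A picture is of the moment at which its call begins. There is no depth.
- r.close_job(): hands the job in, once; it reports no verdict.
The state is a dict: "time": time; "q": joint angles; "joint_velocities": joint speeds; "tau": joint torques, N m; "eef_pos": TCP position; "tcp_rot": TCP orientation; "contact_force": force on the tool from outside, world axes, zero at the start; "wrist_torque": the same for the moment, N m; "finger_gap": opening from 0.0 (shut) to 1.0 (fully open).
Only numpy, scipy, OpenCV 4.12 (cv2) and the standard library are available. Lean on these libraries where they do the work, as an engineer would, in place of code of your own. Each camera call takes 0.05 s, during which the arm holds its last target.

## Working session

There is one attempt and no reset: what is moved stays moved. The work goes in short steps, Python scripts to look and compute and a tool call to move; the robot and the scene stay as the last step left them, time stands still between calls to the robot, and variables do not carry over. Pictures are saved under pics/ and viewed, and the job is handed in when it is done.

Besides the shell and the picture viewer there is one more tool, called after "Emit:" as name([rows], argument=value, ...), one row to a line, values as JSON. send_rows: Moves the arm, as the interface text tells. Its arguments: {"type":"object","properties":{"plan":{"type":"array"},"squeeze":{"type":"number"}},"required":["plan"]}

```bash
mkdir -p pics; cat > h.py <<'E'
import numpy as np,cv2
from cell import r
def snap(n,f):
    c=r.capture(n); cv2.imwrite('pics/'+f,c['img']); return c
def st():
    s=r.observe()
    for k in ['time','eef_pos','tcp_rot','contact_force','wrist_torque','finger_gap']: print(k,np.round(s[k],3))
E
python3 - <<'E'
from h import *
import pickle
for n in ['scene','top','wrist']:
    c=snap(n,n+'0.png'); pickle.dump(c,open(n+'0.pkl','wb')); print(n,c['intrinsics'],c['position'],c['attitude'])
st(); print(r.observe()['q'])
E
```

```text
scene [[533.08063599   0.         328.64146182]
 [  0.         533.08063599 236.58083282]
 [  0.           0.           1.        ]] [1057.65797076 -203.4357611   761.65796971] [-0.26991117  0.77452773  0.54345545 -0.17863629]
top [[618.74868176   0.         309.3262489 ]
 [  0.         618.74868176 229.5015156 ]
 [  0.           0.           1.        ]] [ 421.76131175    9.23495601 1100.36598577] [-0.04902202  0.70907071 -0.70120684  0.05589749]
wrist [[391.56664124   0.         317.98717972]
 [  0.         391.56664124 234.68802104]
 [  0.           0.           1.        ]] [151.61919365 610.9146775  373.42405582] [0.12840197 0.81491257 0.5585491  0.08633272]
time 0.15
eef_pos [225.239 582.598 230.619]
tcp_rot [-0.     0.183  0.983 -0.001]
contact_force [-0.185 -0.337  0.085]
wrist_torque [ 0.061 -0.046  0.028]
finger_gap 1.0
[-1.09649628  0.50816915 -0.23752663  1.50088881  0.12568604  1.14890407
 -0.15483102]
```

View pics/top0.png

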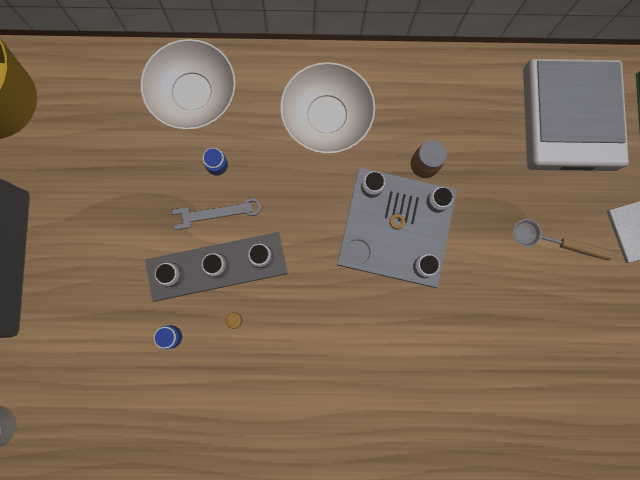

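View pics/scene0.png

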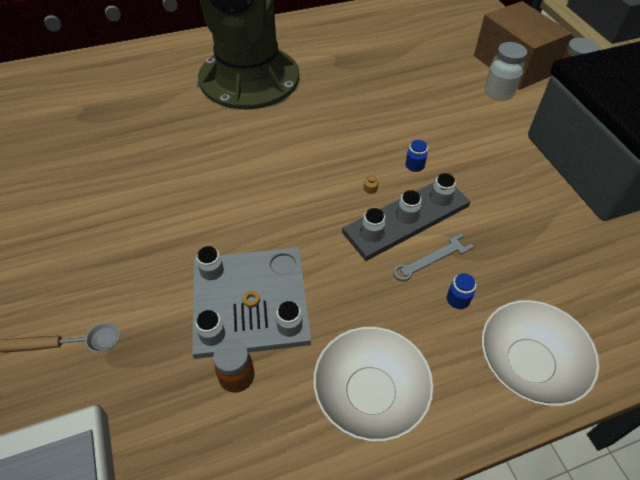

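The top view shows three black-capped feet in the rack at about (166,273), (213,264) and (260,254), and the empty socket at (356,252). The blue look-alikes stand outside the rack at (215,160) and (167,337), so I'll leave them alone. Next I measure the feet and the socket.

```bash
cat >> h.py <<'E'
from scipy.spatial.transform import Rotation as R
def rot(q): return R.from_quat([q[1],q[2],q[3],q[0]]).as_matrix()
def ray(c,u,v):
    d=rot(c['attitude'])@np.linalg.inv(c['intrinsics'])@np.array([u,v,1.]); return np.array(c['position']),d/np.linalg.norm(d)
def onplane(c,u,v,z):
    p,d=ray(c,u,v); return p+d*(z-p[2])/d[2]
def proj(c,P):
    x=np.array(c['intrinsics'])@(rot(c['attitude']).T@(np.array(P)-c['position'])); return x[:2]/x[2]
def tri(c1,a,c2,b):
    p,d=ray(c1,*a);q,e=ray(c2,*b)
    A=np.stack([d,-e],1); t=np.linalg.lstsq(A,q-p,rcond=None)[0]
    x,y=p+d*t[0],q+e*t[1]; return (x+y)/2,np.linalg.norm(x-y)
def caps(c,thr=40,amin=100,amax=1500):
    g=c['img'].max(axis=2); m=(g<thr).astype(np.uint8)
    n,l,s,ce=cv2.connectedComponentsWithStats(m)
    out=[]
    for i in range(1,n):
        if amin<s[i,4]<amax and .5<s[i,2]/s[i,3]<2 and s[i,4]>.65*s[i,2]*s[i,3]: out.append((ce[i],s[i,4]))
    return out
E
python3 - <<'E'
from h import *
import pickle
t,s=[pickle.load(open(n+'0.pkl','rb')) for n in ('top','scene')]
for n,c in (('top',t),('scene',s)):
    for ce,a in caps(c): print(n,ce.round(1),a,onplane(c,*ce,64).round(1))
# socket
g=cv2.cvtColor(t['img'],cv2.COLOR_BGR2GRAY)
cv2.imwrite('pics/crop_t.png',cv2.resize(t['img'][150:310,130:480],None,fx=2.2,fy=2.2,interpolation=cv2.INTER_CUBIC))
cv2.imwrite('pics/crop_s.png',cv2.resize(s['img'][130:370,180:490],None,fx=2.4,fy=2.4,interpolation=cv2.INTER_CUBIC))
E
```

```text
top [211.5 263.4] 236 [517.4 163.5  64. ]
scene [445.6 179.6] 160 [502.7 239.5  64. ]
scene [411. 197.] 172 [520.1 161.7  64. ]
scene [374.4 215.2] 190 [537.2  84.1  64. ]
scene [207.1 254.2] 223 [ 523.  -202.2   64. ]
scene [288.1 310.4] 275 [ 665.1 -111.1   64. ]
scene [207.1 319.5] 287 [ 639.7 -227.8   64. ]
```

View pics/crop_t.png

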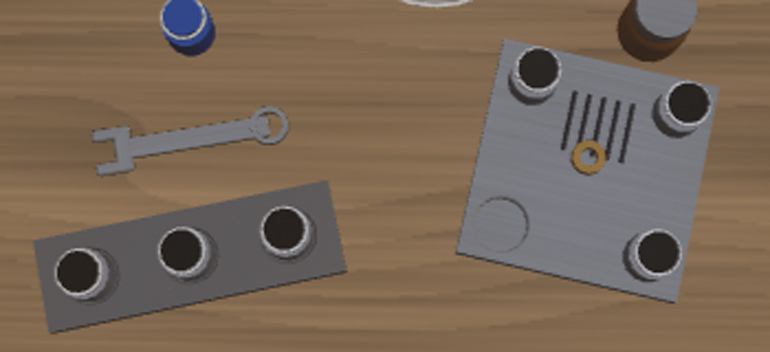

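View pics/crop_s.png

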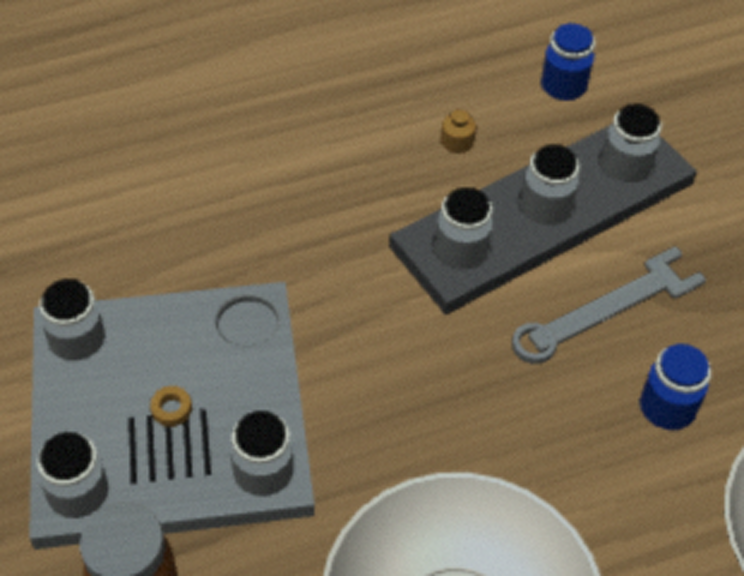

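```bash
python3 - <<'E'
from h import *
import pickle
t,s=[pickle.load(open(n+'0.pkl','rb')) for n in ('top','scene')]
for thr in (45,50,55):
  print(thr)
  T=[ce for ce,a in caps(t,thr)]
  for ce in T: print(ce.round(1),onplane(t,*ce,64).round(1))
S=[ce for ce,a in caps(s)]
for b in S:
    best=min(T,key=lambda a:np.linalg.norm(onplane(t,*a,64)-onplane(s,*b,64)))
    p,e=tri(t,best,s,b); print('tri',p.round(1),e.round(1))
# socket ring
E
```

```text
45
[374.  180.8] [ 662.7 -110.1   64. ]
[442.3 196.2] [ 637.2 -227.    64. ]
[258.2 253.6] [534.8  85.5  64. ]
[211.6 263.3] [517.5 163.2  64. ]
[428.6 264.3] [ 520.1 -201.4   64. ]
[164.6 273.1] [500.3 241.1  64. ]
50
[374.1 180.8] [ 662.7 -110.3   64. ]
[442.4 196.1] [ 637.4 -227.2   64. ]
[258.4 253.6] [534.9  85.2  64. ]
[211.7 263.3] [517.5 163.1  64. ]
[428.7 264.3] [ 520.1 -201.6   64. ]
[164.6 273. ] [500.4 241.1  64. ]
55
[374.1 180.8] [ 662.7 -110.3   64. ]
[442.4 196.2] [ 637.3 -227.2   64. ]
[258.4 253.6] [534.8  85.2  64. ]
[211.7 263.3] [517.5 163.1  64. ]
[428.7 264.3] [ 520.1 -201.6   64. ]
[164.7 273.1] [500.4 241.   64. ]
tri [500.5 241.5  61.2] 0.4
tri [517.7 163.4  61. ] 0.3
tri [535.1  85.4  61.2] 0.1
tri [ 520.4 -202.3   60.7] 0.1
tri [ 663.4 -110.7   61. ] 0.0
tri [ 637.9 -227.9   61.1] 0.1
```

Emit:
send_rows([
  [[27.6,-34.2,0,0,0,-5.6,0],[27.6,-34.2,0,0,0,-5.6,0],[27.6,-34.2,0,0,0,-5.6,0],[27.6,-34.2,0,0,0,-5.6,0],[27.6,-34.2,0,0,0,-5.6,0],[27.6,-34.2,-20,0,0,-5.6,0],[27.6,-34.2,-20,0,0,-5.6,0],[27.6,-34.2,-20,0,0,-5.6,0],[27.6,-34.2,-20,0,0,-5.6,0],[27.6,-34.2,-20,0,0,-5.6,0],[0,0,-20,0,0,0,0],[0,0,-10,0,0,0,0],[0,0,0,0,0,0,0]],
], squeeze=40)

```text
time: 1.78
eef_pos: [500.5, 241.5, 100.7]
tcp_rot: [-0.001, 0.623, 0.782, -0.001]
contact_force: [1.3, 0.2, -0.7]
finger_gap: -0.002
```

```bash
python3 - <<'E'
from h import *
s=snap('scene','s1.png'); w=snap('wrist','w1.png')
cv2.imwrite('pics/s1c.png',cv2.resize(s['img'][90:270,320:520],None,fx=3,fy=3,interpolation=cv2.INTER_CUBIC))
for thr in (30,40,50):
  for ce,a in caps(w,thr,300,20000): print(thr,ce.round(1),a,onplane(w,*ce,64).round(1))
st()
E
```

```text
time 1.875
eef_pos [501.251 241.794 101.81 ]
tcp_rot [-0.     0.623  0.782  0.   ]
contact_force [ 0.523  0.066 -0.06 ]
wrist_torque [-0.018 -0.021 -0.001]
finger_gap 0.004
```

View pics/s1c.png

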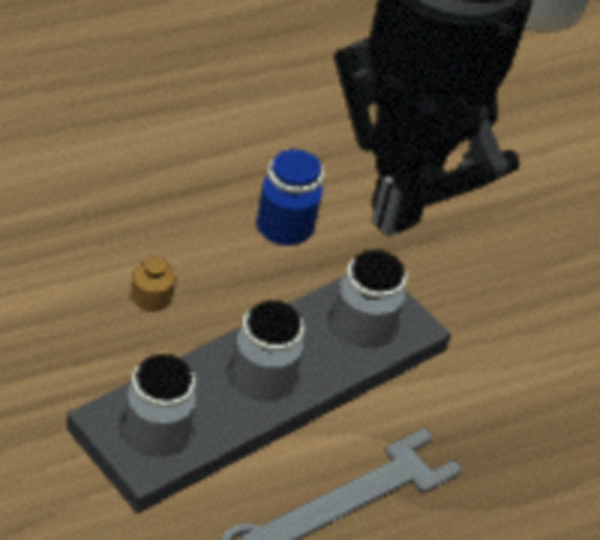

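View pics/w1.png

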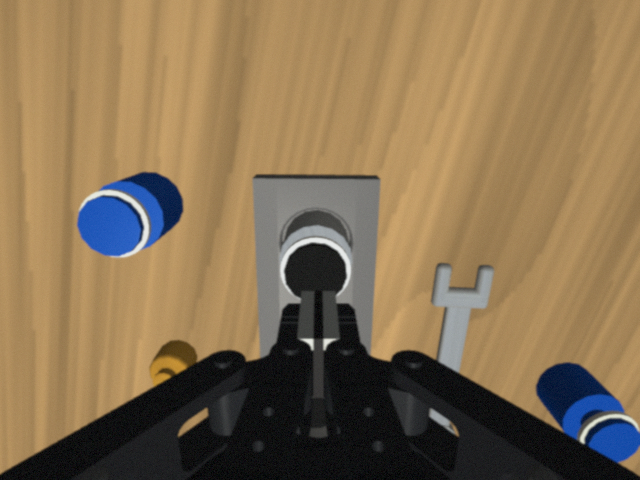

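Emit:
send_rows([
  [[0.3,-1,-12,0,0,0,0],[0,0,-12,0,0,0,0],[0,0,-6,0,0,0,0],[0,0,-4,0,0,0,0],[0,0,-2,0,0,0,0],[0,0,0,0,0,0,0]],
])

```text
time: 2.62
eef_pos: [501.7, 239.9, 65.3]
tcp_rot: [0.0, 0.623, 0.782, -0.0]
contact_force: [-1.1, -0.4, 0.0]
finger_gap: -0.003
```

Emit:
send_rows([
  [[0,0,-1.3,0,0,0,0],[0,0,-1,0,0,0,0],[0,0,0,0,0,0,0]],
])

```text
time: 3.0
eef_pos: [501.9, 240.1, 63.2]
tcp_rot: [0.0, 0.623, 0.782, 0.0]
contact_force: [-0.3, -1.1, 1.9]
finger_gap: 0.002
```

Emit:
send_rows([
  [[0,0,-1,0,0,0,0],[0,0,-1,0,0,0,0],[0,0,-1,0,0,0,0],[0,0,0,0,0,0,0]],
])

```text
time: 3.5
eef_pos: [501.8, 240.0, 60.0]
tcp_rot: [0.0, 0.623, 0.782, 0.0]
contact_force: [0.5, 0.7, 3.4]
finger_gap: -0.0
```

```bash
python3 - <<'E'
from h import *
st()
w=snap('wrist','w2.png'); st()
s=snap('scene','s2.png')
cv2.imwrite('pics/s2c.png',cv2.resize(s['img'][150:230,390:490],None,fx=6,fy=6,interpolation=cv2.INTER_CUBIC))
st()
E
```

```text
time 3.5
eef_pos [501.819 240.035  60.013]
tcp_rot [0.    0.623 0.782 0.   ]
contact_force [0.478 0.723 3.432]
wrist_torque [ 0.023 -0.099  0.022]
finger_gap -0.0
time 3.55
eef_pos [501.838 240.065  60.048]
tcp_rot [0.    0.623 0.782 0.   ]
contact_force [ 0.795 -0.529  3.462]
wrist_torque [ 0.028 -0.178 -0.024]
finger_gap -0.003
time 3.6
eef_pos [501.817 240.069  60.046]
tcp_rot [0.    0.623 0.782 0.   ]
contact_force [0.964 0.33  3.406]
wrist_torque [ 0.045 -0.168 -0.005]
finger_gap -0.0
```

View pics/s2c.png

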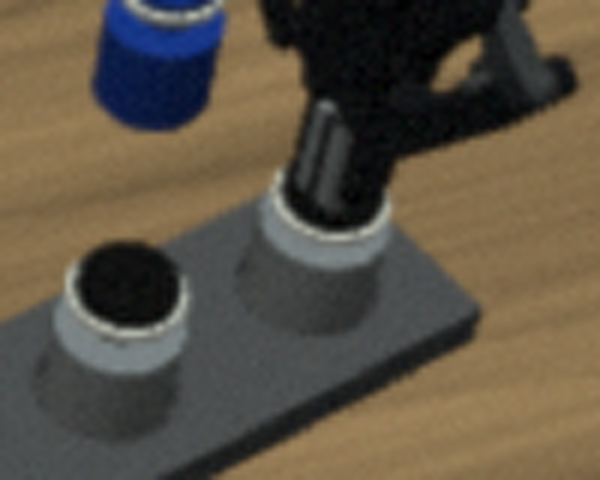

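Depth is about 4 mm at 3.4 N, which looks soft. I'll go to 6 mm, hold briefly, then retract.

Emit:
send_rows([
  [[0,0,-1,0,0,0,0],[0,0,-1,0,0,0,0],[0,0,0,0,0,0,0],[0,0,0,0,0,0,0]],
])

```text
time: 4.1
eef_pos: [501.8, 240.0, 58.1]
tcp_rot: [0.0, 0.623, 0.782, 0.0]
contact_force: [1.0, 0.8, 4.9]
finger_gap: 0.0
```

Emit:
send_rows([
  [[0,0,4,0,0,0,0],[0,0,6,0,0,0,0],[0,0,12,0,0,0,0],[4.3,-19.5,0,0,0,0,0],[4.3,-19.5,0,0,0,0,0],[4.3,-19.5,0,0,0,0,0],[4.3,-19.5,0,0,0,0,0],[0,0,-8,0,0,0,0],[0,0,-5,0,0,0,0],[0,0,0,0,0,0,0]],
])

```text
time: 5.35
eef_pos: [518.1, 162.8, 66.2]
tcp_rot: [-0.001, 0.623, 0.782, -0.0]
contact_force: [-0.1, -0.5, -0.0]
finger_gap: 0.001
```

```bash
python3 - <<'E'
from h import *
s=snap('scene','s3.png')
cv2.imwrite('pics/s3c.png',cv2.resize(s['img'][150:260,350:480],None,fx=6,fy=5.4,interpolation=cv2.INTER_CUBIC))
E
```

Emit:
send_rows([
  [[0,0,-2,0,0,0,0],[0,0,-2,0,0,0,0],[0,0,-1,0,0,0,0],[0,0,0,0,0,0,0]],
])

```text
time: 5.9
eef_pos: [518.9, 162.4, 62.3]
tcp_rot: [-0.0, 0.623, 0.782, 0.0]
contact_force: [-2.0, 1.0, 5.6]
finger_gap: -0.001
```

View pics/s3c.png

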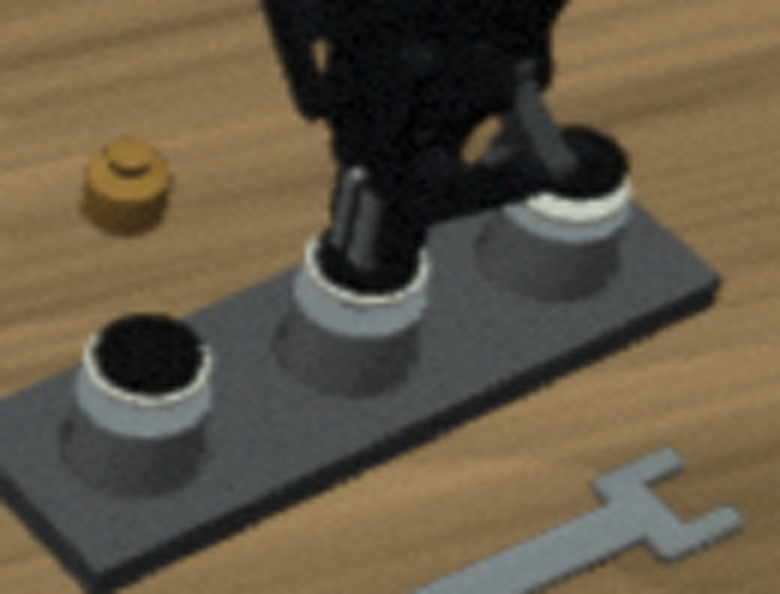

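Foot A's ring has dropped visibly. The middle foot already gives 5.6 N at 2 mm, so it is probably the firm one. I'll continue gently to 6 mm.

Emit:
send_rows([
  [[0,0,-1,0,0,0,0],[0,0,-1,0,0,0,0],[0,0,0,0,0,0,0]],
])

```text
time: 6.28
eef_pos: [519.0, 162.4, 60.7]
tcp_rot: [0.0, 0.623, 0.782, 0.001]
contact_force: [-2.4, 0.3, 8.4]
finger_gap: 0.003
```

Emit:
send_rows([
  [[0,0,-1,0,0,0,0],[0,0,-1,0,0,0,0],[0,0,0,0,0,0,0],[0,0,0,0,0,0,0]],
])

```text
time: 6.78
eef_pos: [519.0, 162.5, 59.0]
tcp_rot: [0.0, 0.623, 0.782, 0.001]
contact_force: [-2.1, -0.1, 10.6]
finger_gap: -0.004
```

Emit:
send_rows([
  [[0,0,4,0,0,0,0],[0,0,6,0,0,0,0],[0,0,12,0,0,0,0],[4.3,-19.5,0,0,0,0,0],[4.3,-19.5,0,0,0,0,0],[4.3,-19.5,0,0,0,0,0],[4.3,-19.5,0,0,0,0,0],[0,0,-8,0,0,0,0],[0,0,-5,0,0,0,0],[0,0,0,0,0,0,0]],
])

```text
time: 8.02
eef_pos: [535.4, 85.1, 66.3]
tcp_rot: [-0.001, 0.623, 0.782, -0.0]
contact_force: [-0.0, -0.2, 0.4]
finger_gap: 0.002
```

Emit:
send_rows([
  [[0,0,-2,0,0,0,0],[0,0,-2,0,0,0,0],[0,0,-1,0,0,0,0],[0,0,0,0,0,0,0]],
])

```text
time: 8.52
eef_pos: [536.1, 84.4, 62.1]
tcp_rot: [-0.0, 0.623, 0.782, 0.0]
contact_force: [-0.7, 0.6, 3.7]
finger_gap: -0.0
```

Emit:
send_rows([
  [[0,0,-1,0,0,0,0],[0,0,-1,0,0,0,0],[0,0,0,0,0,0,0]],
])

```text
time: 8.9
eef_pos: [536.2, 84.2, 60.0]
tcp_rot: [0.0, 0.623, 0.782, 0.0]
contact_force: [-0.6, 2.1, 4.8]
finger_gap: 0.0
```

Emit:
send_rows([
  [[0,0,-1,0,0,0,0],[0,0,-1.1,0,0,0,0],[0,0,0,0,0,0,0],[0,0,0,0,0,0,0]],
])

```text
time: 9.4
eef_pos: [536.2, 84.2, 58.0]
tcp_rot: [0.0, 0.623, 0.782, 0.0]
contact_force: [-1.3, 2.7, 4.5]
finger_gap: 0.004
```

The third foot is soft (4.5 N), so the middle one is firm. It only went down about 5 mm because the arm gave slightly, so I'll press it once more to a true 6 mm.

Emit:
send_rows([
  [[0,0,4,0,0,0,0],[0,0,6,0,0,0,0],[0,0,10,0,0,0,0],[-4.3,19.5,0,0,0,0,0],[-4.3,19.5,0,0,0,0,0],[-4.3,19.5,0,0,0,0,0],[-4.3,19.5,0,0,0,0,0],[0,0,-8,0,0,0,0],[0,0,-5,0,0,0,0],[0,0,0,0,0,0,0],[0,0,-2,0,0,0,0],[0,0,-2,0,0,0,0],[0,0,-1,0,0,0,0],[0,0,-1,0,0,0,0],[0,0,-1,0,0,0,0],[0,0,0,0,0,0,0]],
])

```text
time: 11.4
eef_pos: [519.2, 160.9, 58.8]
tcp_rot: [0.001, 0.624, 0.782, 0.0]
contact_force: [-2.3, -3.0, 11.7]
finger_gap: 0.0
```

Emit:
send_rows([
  [[0,0,-0.9,0,0,0,0],[0,0,0,0,0,0,0],[0,0,0,0,0,0,0]],
])

```text
time: 11.78
eef_pos: [519.2, 160.9, 58.1]
tcp_rot: [0.001, 0.624, 0.782, 0.0]
contact_force: [-2.1, -3.3, 13.1]
finger_gap: -0.007
```

Emit:
send_rows([
  [[0,0,4,0,0,0,0],[0,0,10,0,0,0,0],[0,0,20,0,0,0,0],[0,0,18,0,0,0,70],[0,0,0,0,0,0,70],[0,0,0,0,0,0,70],[0,0,0,0,0,0,70],[0,0,0,0,0,0,70]],
])

```text
time: 12.78
eef_pos: [518.5, 161.9, 108.4]
tcp_rot: [-0.0, 0.623, 0.782, -0.0]
contact_force: [0.5, -0.0, -0.1]
finger_gap: 0.822
```

```bash
python3 - <<'E'
from h import *
s=snap('scene','s4.png'); w=snap('wrist','w4.png')
cv2.imwrite('pics/s4c.png',cv2.resize(s['img'][110:260,320:500],None,fx=4,fy=4,interpolation=cv2.INTER_CUBIC))
st()
E
```

```text
time 12.875
eef_pos [518.655 161.91  108.589]
tcp_rot [-0.     0.623  0.782 -0.   ]
contact_force [ 0.867 -0.491  0.018]
wrist_torque [-0.038 -0.009  0.034]
finger_gap 0.821
```

View pics/s4c.png

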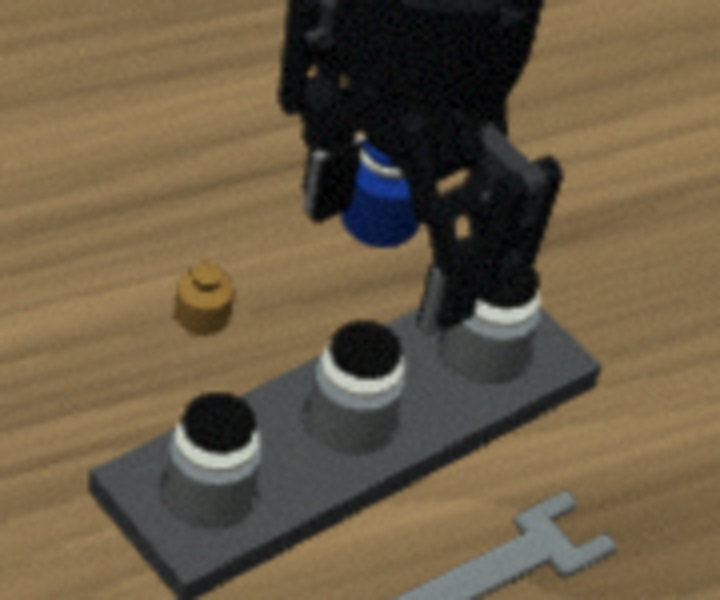

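View pics/w4.png

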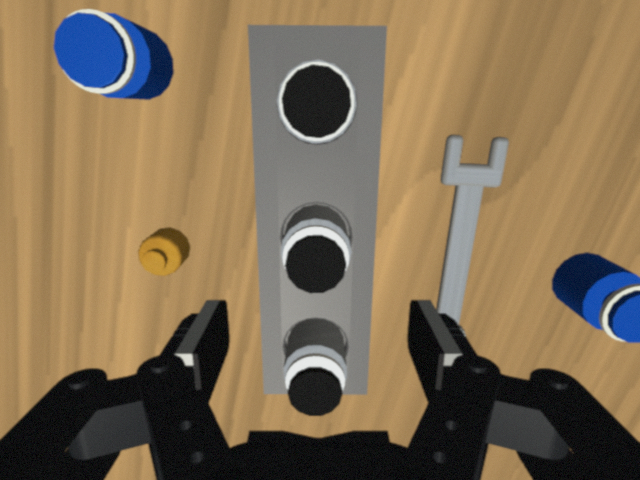

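Emit:
send_rows([
  [[0.2,0.5,-20,0,0,0,70],[0,0,-20,0,0,0,70],[0,0,-20,0,0,0,70],[0,0,-18,0,0,0,70],[0,0,-10,0,0,0,70],[0,0,-5,0,0,0,70],[0,0,0,0,0,0,70]],
])

```text
time: 13.75
eef_pos: [519.1, 162.5, 16.0]
tcp_rot: [-0.0, 0.623, 0.782, 0.0]
contact_force: [0.4, -0.6, 0.8]
finger_gap: 0.822
```

Emit:
send_rows([
  [[0,0,0,0,0,0,30],[0,0,0,0,0,0,30],[0,0,0,0,0,0,30],[0,0,0,0,0,0,30],[0,0,0,0,0,0,30]],
], squeeze=50)

```text
time: 14.38
eef_pos: [518.7, 162.4, 16.8]
tcp_rot: [-0.0, 0.623, 0.782, -0.0]
contact_force: [-3.1, -0.8, 5.9]
finger_gap: 0.454
```

Emit:
send_rows([
  [[0,0,2,0,0,0,30],[0,0,8,0,0,0,30],[0,0,15,0,0,0,30],[0,0,20,0,0,0,30],[0,0,20,0,0,0,30],[0,0,20,0,0,0,30],[0,0,0,0,0,0,30],[0,0,0,0,0,0,30]],
])

```text
time: 15.38
eef_pos: [518.8, 162.4, 100.9]
tcp_rot: [-0.0, 0.623, 0.782, -0.0]
contact_force: [-0.4, 0.4, -1.6]
finger_gap: 0.453
```

```bash
python3 - <<'E'
from h import *
s=snap('scene','s5.png'); w=snap('wrist','w5.png')
cv2.imwrite('pics/s5c.png',cv2.resize(s['img'][70:250,320:500],None,fx=3.3,fy=3.3,interpolation=cv2.INTER_CUBIC))
st()
E
```

```text
time 15.475
eef_pos [518.529 162.308 100.305]
tcp_rot [-0.     0.623  0.782 -0.001]
contact_force [-0.252  0.195 -1.692]
wrist_torque [ 0.008 -0.019 -0.062]
finger_gap 0.451
```

View pics/s5c.png

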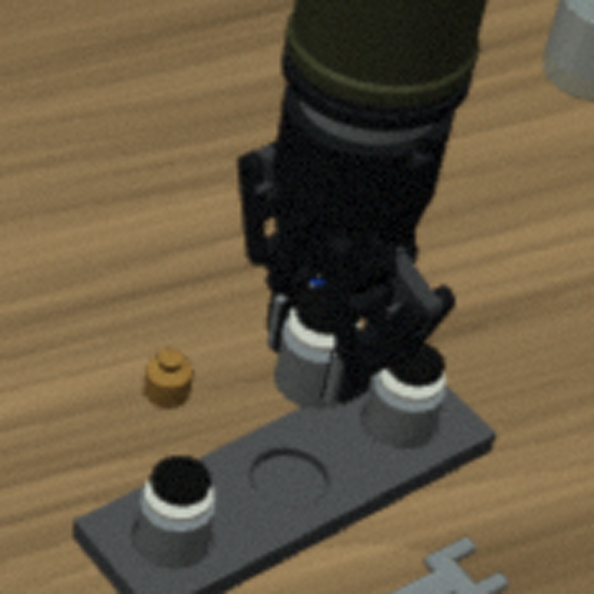

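View pics/w5.png

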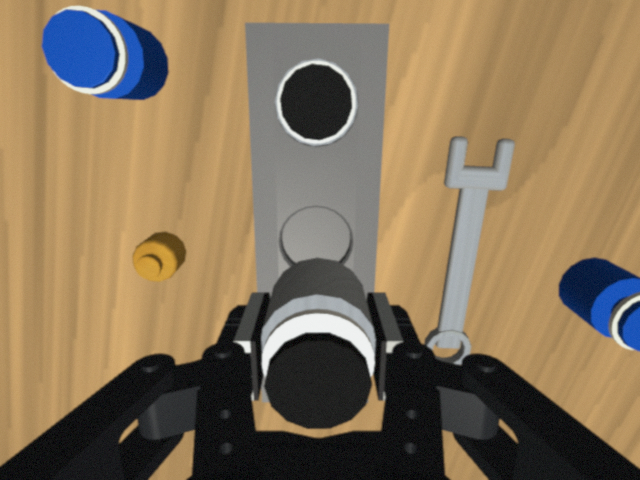

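Emit:
send_rows([
  [[2.8,-24.7,0,0,0,0,30],[2.8,-24.7,0,0,0,0,30],[2.8,-24.7,0,0,0,0,30],[2.8,-24.7,0,0,0,0,30],[2.8,-24.7,0,0,0,0,30],[2.8,-24.7,0,0,0,0,30],[2.8,-24.7,0,0,0,0,30],[2.8,-24.7,0,0,0,0,30],[2.8,-24.7,0,0,0,0,30],[2.8,-24.7,0,0,0,0,30],[0,0,-20,0,0,0,30],[0,0,-20,0,0,0,30],[0,0,-10,0,0,0,30],[0,0,0,0,0,0,30]],
])

```text
time: 17.23
eef_pos: [546.4, -84.4, 50.1]
tcp_rot: [-0.001, 0.623, 0.782, -0.001]
contact_force: [-0.3, -0.1, -1.3]
finger_gap: 0.451
```

```bash
python3 - <<'E'
from h import *
import pickle
t0,s0=[pickle.load(open(n+'0.pkl','rb')) for n in ('top','scene')]
# socket ellipse centres at plate top from crops
print(onplane(t0,130+499/2.2,150+224/2.2,16).round(1), onplane(s0,180+247/2.4,130+321/2.4,16).round(1))
s=snap('scene','s6.png'); w=snap('wrist','w6.png'); t=snap('top','t6.png')
cv2.imwrite('pics/s6c.png',cv2.resize(s['img'][170:340,180:330],None,fx=3.5,fy=3.5,interpolation=cv2.INTER_CUBIC))
pickle.dump((s,w,t),open('c6.pkl','wb'))
st()
E
```

```text
[545.3 -84.7  16. ] [548.8 -85.6  16. ]
time 17.375
eef_pos [547.447 -84.521  51.519]
tcp_rot [0.    0.623 0.782 0.   ]
contact_force [ 0.223  0.564 -1.234]
wrist_torque [-0.008 -0.014 -0.003]
finger_gap 0.453
```

View pics/s6c.png

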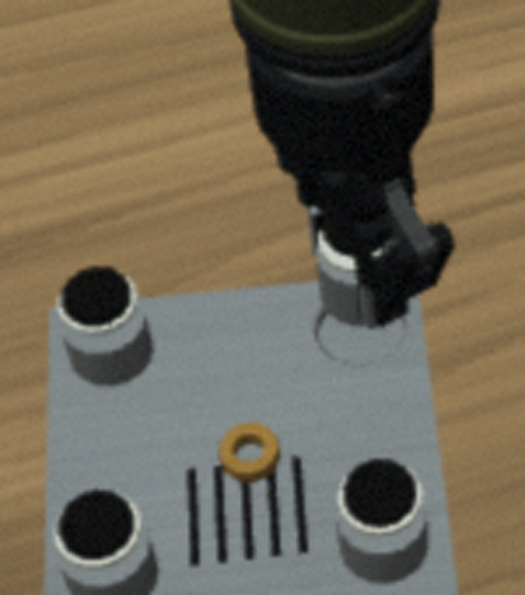

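View pics/w6.png

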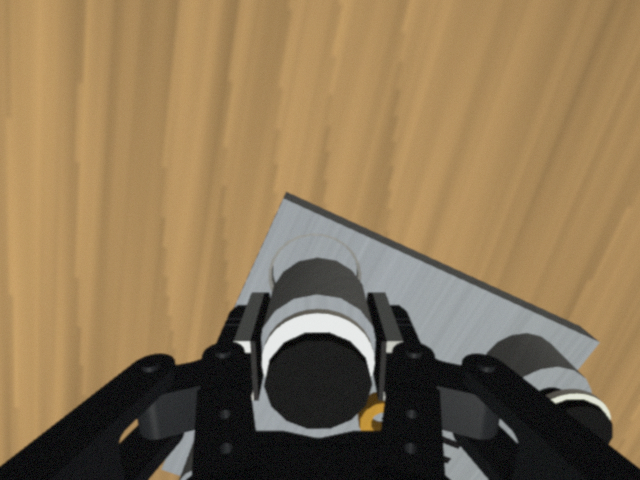

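The socket rim is centred at u≈316 and the held foot at u≈318, so I'll correct about 1 mm towards -x and lower.

Emit:
send_rows([
  [[-0.8,-0.6,-10,0,0,0,30],[0,0,-10,0,0,0,30],[0,0,-4,0,0,0,30],[0,0,0,0,0,0,30]],
])

```text
time: 17.88
eef_pos: [545.9, -85.1, 26.5]
tcp_rot: [-0.0, 0.623, 0.782, -0.0]
contact_force: [0.6, -0.1, -1.9]
finger_gap: 0.451
```

```bash
python3 - <<'E'
from h import *
import pickle
s=snap('scene','s7.png'); w=snap('wrist','w7.png')
a=cv2.resize(s['img'][230:310,235:315],None,fx=7,fy=7,interpolation=cv2.INTER_CUBIC)
cv2.imwrite('pics/s7c.png',a)
cv2.imwrite('pics/w7c.png',cv2.resize(w['img'][180:440,220:420],None,fx=2.3,fy=2.3,interpolation=cv2.INTER_CUBIC))
st()
E
```

```text
time 17.975
eef_pos [546.282 -85.169  26.97 ]
tcp_rot [-0.     0.623  0.782 -0.   ]
contact_force [ 0.694  0.539 -2.024]
wrist_torque [-0.016  0.008  0.032]
finger_gap 0.455
```

View pics/s7c.png

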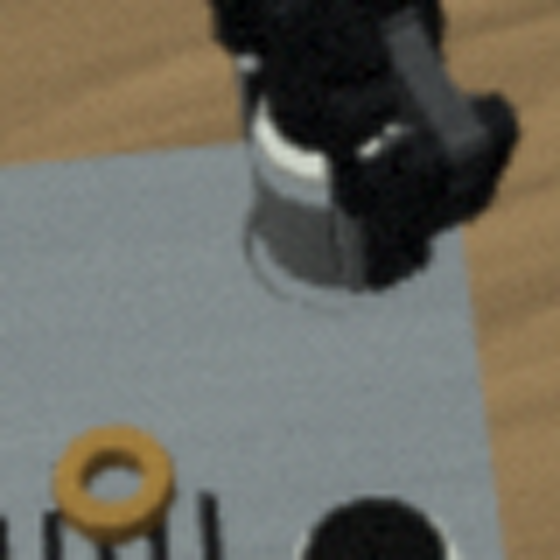

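View pics/w7c.png

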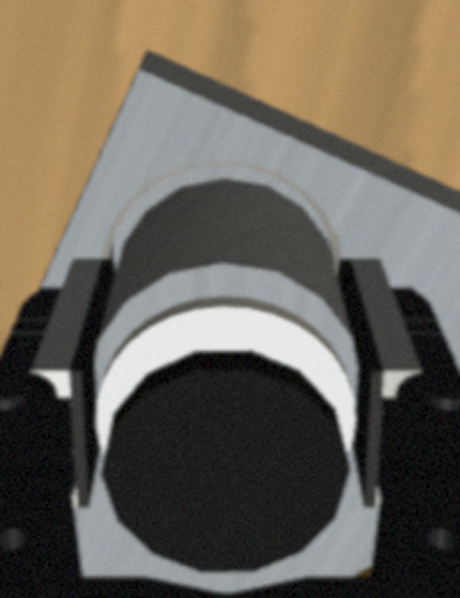

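Emit:
send_rows([
  [[-0.5,-0.1,-2,0,0,0,30],[0,0,-2,0,0,0,30],[0,0,-1,0,0,0,30],[0,0,0,0,0,0,30]],
])

```text
time: 18.48
eef_pos: [545.7, -85.2, 21.9]
tcp_rot: [-0.0, 0.623, 0.782, -0.0]
contact_force: [-0.8, 0.4, -2.3]
finger_gap: 0.451
```

It's inside the mouth with no contact force. I'll keep going down.

Emit:
send_rows([
  [[0,0,-1.5,0,0,0,30],[0,0,-1.5,0,0,0,30],[0,0,-1,0,0,0,30],[0,0,0,0,0,0,30]],
])

```text
time: 18.98
eef_pos: [545.7, -85.2, 17.9]
tcp_rot: [-0.0, 0.623, 0.782, -0.0]
contact_force: [-1.3, 0.8, -1.7]
finger_gap: 0.449
```

Emit:
send_rows([
  [[0,0,-1,0,0,0,30],[0,0,0,0,0,0,30],[0,0,0,0,0,0,30]],
])

```text
time: 19.35
eef_pos: [545.7, -85.3, 17.0]
tcp_rot: [0.0, 0.623, 0.782, -0.0]
contact_force: [0.0, -0.0, -3.1]
finger_gap: 0.453
```

Emit:
send_rows([
  [[0,0,-0.7,0,0,0,30],[0,0,0,0,0,0,30],[0,0,0,0,0,0,30]],
])

```text
time: 19.73
eef_pos: [545.8, -85.2, 16.8]
tcp_rot: [0.0, 0.623, 0.782, 0.0]
contact_force: [-1.8, 0.3, 5.5]
finger_gap: 0.45
```

Emit:
send_rows([
  [[0,0,-0.7,0,0,0,30],[0,0,0,0,0,0,30],[0,0,0,0,0,0,30]],
])

```text
time: 20.1
eef_pos: [545.8, -85.3, 16.8]
tcp_rot: [0.0, 0.623, 0.782, 0.0]
contact_force: [-2.6, 0.3, 13.1]
finger_gap: 0.451
```

The foot has bottomed at z=16.8, the same height as when it was gripped in the rack. I'll relieve the load and release.

Emit:
send_rows([
  [[0,0,1.2,0,0,0,30],[0,0,0,0,0,0,44],[0,0,0,0,0,0,50],[0,0,0,0,0,0,66],[0,0,0,0,0,0,66],[0,0,0,0,0,0,66],[0,0,20,0,0,0,66],[0,0,25,0,0,0,66],[0,0,25,0,0,0,66],[0,0,20,0,0,0,66],[0,0,0,0,0,0,66]],
])

```text
time: 21.48
eef_pos: [546.7, -85.4, 108.1]
tcp_rot: [0.001, 0.623, 0.782, 0.001]
contact_force: [0.5, 0.4, -0.6]
finger_gap: 0.777
```

```bash
python3 - <<'E'
from h import *
import pickle
s=snap('scene','s8.png'); w=snap('wrist','w8.png')
cv2.imwrite('pics/s8c.png',cv2.resize(s['img'][190:360,180:330],None,fx=3.5,fy=3.5,interpolation=cv2.INTER_CUBIC))
st()
for ce,a in caps(s): print(ce.round(1),a,onplane(s,*ce,64).round(1))
E
```

```text
time 21.575
eef_pos [545.481 -85.201 106.349]
tcp_rot [-0.     0.623  0.782 -0.   ]
contact_force [-0.324  0.774 -0.535]
wrist_torque [-0.037  0.023  0.017]
finger_gap 0.771
[445.6 179.6] 158 [502.5 239.5  64. ]
[374.5 215.2] 189 [537.2  84.2  64. ]
[207.1 254.2] 218 [ 522.9 -202.4   64. ]
[288.1 310.4] 272 [ 665.1 -111.    64. ]
[207.  319.5] 284 [ 639.6 -227.8   64. ]
```

View pics/s8c.png

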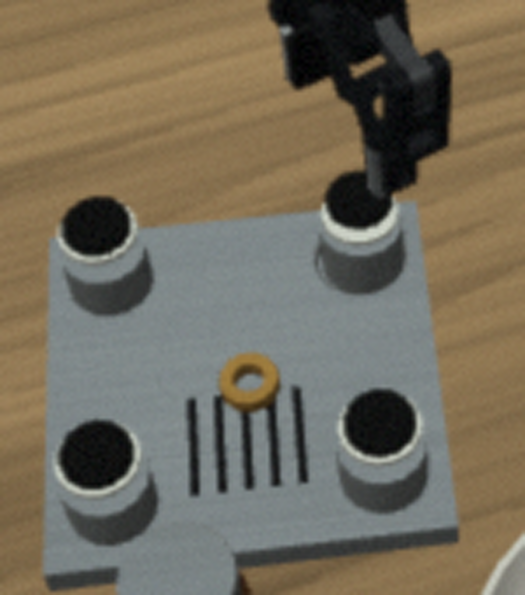

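View pics/w8.png

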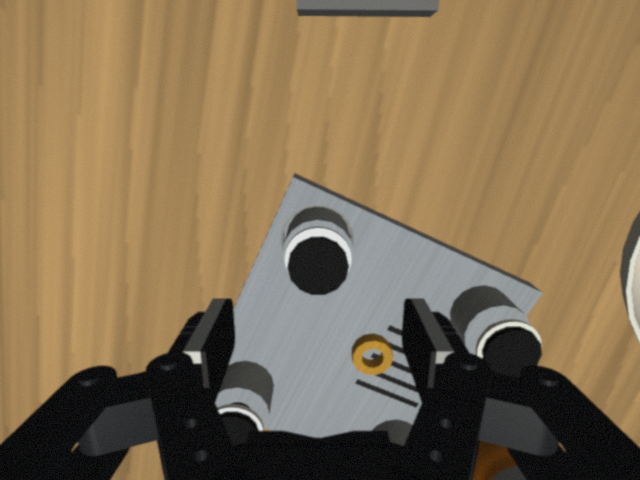

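The foot stands upright in the socket, level with the fixed feet. Now the proof press.

Emit:
send_rows([
  [[0,0,0,0,0,0,0],[0,0,0,0,0,0,0],[0,0,0,0,0,0,0],[0,0,0,0,0,0,0],[0,0,0,0,0,0,0],[0,0,0,0,0,0,0],[0,0,-15,0,0,0,0],[0,0,-12,0,0,0,0],[0,0,-8,0,0,0,0],[0,0,-4,0,0,0,0],[0,0,0,0,0,0,0],[0,0,0,0,0,0,0]],
])

```text
time: 23.08
eef_pos: [546.0, -85.3, 68.0]
tcp_rot: [0.0, 0.623, 0.782, 0.0]
contact_force: [-0.1, 0.1, -1.1]
finger_gap: -0.001
```

Emit:
send_rows([
  [[0,0,-2,0,0,0,0],[0,0,-2,0,0,0,0],[0,0,-1,0,0,0,0],[0,0,0,0,0,0,0],[0,0,0,0,0,0,0]],
])

```text
time: 23.7
eef_pos: [545.9, -85.2, 63.0]
tcp_rot: [0.0, 0.623, 0.782, 0.0]
contact_force: [-0.5, -0.3, 3.8]
finger_gap: -0.0
```

Emit:
send_rows([
  [[0,0,-1,0,0,0,0],[0,0,-1,0,0,0,0],[0,0,-1,0,0,0,0],[0,0,-1,0,0,0,0],[0,0,0,0,0,0,0]],
])

```text
time: 24.32
eef_pos: [545.9, -85.3, 59.3]
tcp_rot: [0.0, 0.623, 0.782, 0.0]
contact_force: [-2.2, -0.8, 10.5]
finger_gap: -0.002
```

Emit:
send_rows([
  [[0,0,-1,0,0,0,0],[0,0,-0.6,0,0,0,0],[0,0,0,0,0,0,0],[0,0,0,0,0,0,0],[0,0,0,0,0,0,0]],
])

```text
time: 24.95
eef_pos: [546.0, -85.3, 58.1]
tcp_rot: [0.0, 0.623, 0.782, 0.0]
contact_force: [-2.3, -0.2, 13.2]
finger_gap: 0.002
```

It gives 13.2 N at 6 mm. Now I retract clear for a last look.

Emit:
send_rows([
  [[0,0,3,0,0,0,0],[0,0,6,0,0,0,0],[0,0,20,0,0,0,0],[0,0,40,0,0,0,0],[0,0,50,0,0,0,0],[-20,20,30,0,0,0,0],[-30,30,0,0,0,0,0],[-30,30,0,0,0,0,0],[0,0,0,0,0,0,0],[0,0,0,0,0,0,0]],
])

```text
time: 26.2
eef_pos: [466.1, -5.6, 206.2]
tcp_rot: [0.0, 0.623, 0.782, -0.0]
contact_force: [-0.1, 0.4, -0.3]
finger_gap: -0.003
```

```bash
python3 - <<'E'
from h import *
s=snap('scene','s9.png'); t=snap('top','t9.png')
st()
for ce,a in caps(s): print(ce.round(1),a,onplane(s,*ce,64).round(1))
E
```

```text
time 26.3
eef_pos [466.398  -6.076 206.036]
tcp_rot [ 0.     0.624  0.782 -0.   ]
contact_force [-0.303  0.695  0.083]
wrist_torque [ 0.048  0.011 -0.001]
finger_gap -0.002
[445.6 179.6] 159 [502.6 239.5  64. ]
[374.5 215.3] 190 [537.4  84.2  64. ]
[282.  246.6] 216 [548.6 -84.6  64. ]
[207.1 254.1] 224 [ 522.9 -202.3   64. ]
[288.1 310.4] 274 [ 665.2 -111.1   64. ]
[207.1 319.5] 287 [ 639.7 -227.7   64. ]
```

View pics/s9.png

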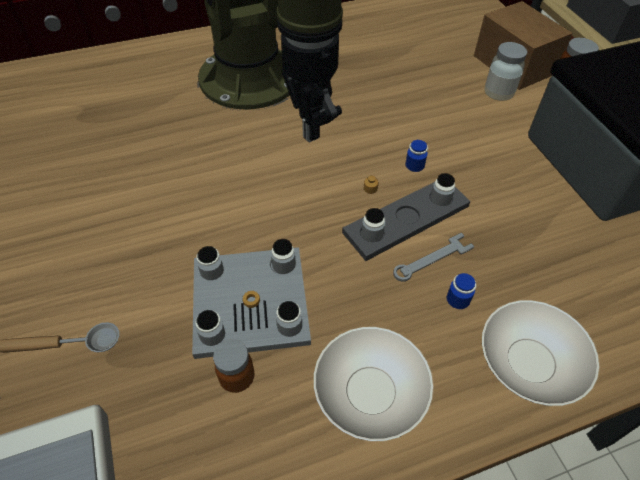

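The final view shows the firm foot's cap at (282,247), i.e. (548.6, -84.6) on the cap plane. That is within about 1 mm of the socket position expected from the same camera. Soft feet remain at (446,180) and (374,215), and the other objects are unmoved.

```bash
python3 -c "
from h import *
print(r.close_job())"
```

```text
the job is handed in; nothing more can be done
None
```

The firm foot is fully home and upright in the empty socket of the base plate, and I handed the job in at about 26 s of the 64 s allowed.

- **Feel test:** The two outer feet in the rack were soft, at 4.9 N and 4.5 N at 6 mm. The middle foot was firm: 10.6 N at about 5 mm, because the arm gave slightly. I pressed it again and read 13.1 N at about 6 mm.
- **Placing:** I gripped the middle foot by its cup and lowered it into the socket. It bottomed at the same tool height as in the rack (16.8 mm) before I released it.
- **Proof press:** In the socket, its cap pushed back with 13.2 N at about 6 mm.
- **Last check:** The new foot's cap measured within about 1 mm of the socket centre. The soft feet still stand in the rack, nothing else has visibly moved, and the arm is clear of everything.

The top and scene cameras disagree by 2–3 mm in absolute position, so I used relative distances within each camera instead. The 6 mm depths come from the arm's own height reading. I could see the rings had moved but did not measure them.

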